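# Update the flip tags on the carving shop's stock board

### The arm

A 6-joint arm with a two-finger parallel gripper is mounted at the origin on the work surface. World frame = base frame: x ahead of the robot, y to its left, z up, the work surface at z = 0. Lengths are in m, angles in rad, forces in N, time in s.
With the tool pointing down it reaches from about 0.35 to 0.775 m from the base axis. Payload 7.3 kg.
Tool frame: the origin (TCP) lies midway between the tips of the shut fingers; the grasp point (between the pads) lies r.grasp_offset behind it (r.grasp_offset is the distance from the TCP to the grasp point, in m); z points along the fingers, y is the direction in which the jaws open and shut (so a half turn about z gives the same grasp; the last joint's range is limited). The gripper opens to 92 mm and grips with 3 to 60 N. Pads are 19 mm wide; open, the fingers measure 130 mm over their backs; the gripper's body (75 mm by 190 mm) begins 47 mm behind the grasp point.
Start: joints at [-1.335, 0.342, 1.524, -0, 1.275, -0.146], TCP at [0.196, -0.487, 0.227] pointing down, gripper open.
Joint ranges: [-2.53, 2.53], [-0.77, 2.02], [0.04, 2.7], [-1, 4.14], [0.28, 2.66], [-3.11, 3.11]. Speed limits (rad/s): [2.57, 2.57, 3.14, 3.14, 3.14, 3.14].

### API

Orientations are given as a unit quaternion [x, y, z, w].
In Python, from rig import r, inverse_kinematics, get_state, vision gives the robot as it stands. The module is installed in compiled form; this text tells all that it offers. Calls block until the motion is done:
- r.move_to(position, orientation): joint-space move of the TCP to a pose.
- r.line_to(position, orientation=None, rate=0.15, max_force=None): straight line of the TCP; orientation=None keeps the orientation; rate is the mean speed in m/s. With max_force (N) it stops when the force on the tool has changed by that much, and returns True; else False.
- r.set_joints(angles): joint-space move.
- r.open_gripper() and r.grasp(): open the fingers fully, or close them until they stop; the grip force is fixed at half the most.
- r.hold(seconds).
- inverse_kinematics(position, orientation): joint angles nearest the present ones, or None.
- get_state(): the state.
- vision.camera(name): name is "side" or "top"; returns the picture (480x640x3 uint8, red, green, blue); there is no depth.
- vision.calibration(name): a dict with "mtx" (3x3 intrinsics, pixels), "camera_from_world" (4x4, takes a point from world to camera coordinates). Camera axes: x right, y up, looking along -z (the intrinsics and any distortion apply to the point x, -y, -z); pixel columns grow to the right and rows downward; lengths in m; the calibration is good to about 2 mm. A picture is of the moment at which its call begins. calibration takes no time and is no camera call.
A pose or a line that the arm cannot do raises r.IKError and nothing moves.
- r.job_done(): hands the job in, once; it reports no verdict.
The state is a dict: "clock": time; "joint_pos": joint angles; "qd": joint speeds; "tau": joint torques, N m; "tcp_pos": TCP position; "tool_rot": TCP orientation; "ft_force": force on the tool from outside, world axes, zero at the start; "ft_torque": the same for the moment, N m; "finger_gap": finger opening in m.
Only numpy, scipy, OpenCV 4.12 (cv2) and the standard library are available. Lean on these libraries where they do the work, as an engineer would, in place of code of your own. Each camera call takes 0.05 s, during which the arm holds its last target. There are 200 camera calls.

### The job

Bring the stock board up to date: push over with a fingertip each flip tag that does not match the bin straight behind it, so that only the full bins show a green tag and the nearly empty bins show red. Leave the tags that are already right, and do not take a tag between the fingers. The bins and everything else on the bench stay where they are.

Things in the scene. Friction and masses are not known exactly. Their poses are not given: they have to be found in the camera images.
- board: fixed plywood stock board, 490 x 315 x 16 mm: four tags in a row, a bin straight behind each. Origin at bench height below the middle of the tags' hinge line; x points from tags to bins (away from the robot), y along the hinge line. Tags 115 mm apart; bin fronts 110 mm behind the pins. Two battens carry the leaning tags: tops 48 mm above the bench, outer faces 25 mm either side of the pins
- tag_a (a joint): angle of tag a's leaf from upright, rad: +0.70 = leaning towards its bin, away from the robot, green face up; -0.70 = tipped towards the robot, red face up; 0 = upright. Swings freely; once past upright it drops by its own weight (60 g) onto the other batten
- tag_a_hinge (a point): middle of tag a's hinge pin, 34 mm above the bench; which tag stands at which place changes. The pin is parallel to the board's y axis. The leaf is a painted sheet 56 mm wide (along the pin) and 3 mm thick, green on one face and red on the other
- tag_a_edge (a point): middle of the white round bead (8 mm thick, 56 mm long) on the free edge of tag a's leaf, 64 mm from the pin: when leaning it is 83 mm above the bench and 41 mm to one side of the pin, upright 98 mm above the bench. Its axes turn with the leaf: z from the pin to the bead, x square to the leaf, out of its red face. A level push on the bead from outside turns the leaf over
- tag_b (a joint): angle of tag b's leaf from upright, rad: +0.70 = leaning towards its bin, away from the robot, green face up; -0.70 = tipped towards the robot, red face up; 0 = upright. Swings freely; once past upright it drops by its own weight (60 g) onto the other batten
- tag_b_hinge (a point): middle of tag b's hinge pin, 34 mm above the bench; which tag stands at which place changes. The pin is parallel to the board's y axis. The leaf is a painted sheet 56 mm wide (along the pin) and 3 mm thick, green on one face and red on the other
- tag_b_edge (a point): middle of the white round bead (8 mm thick, 56 mm long) on the free edge of tag b's leaf, 64 mm from the pin: when leaning it is 83 mm above the bench and 41 mm to one side of the pin, upright 98 mm above the bench. Its axes turn with the leaf: z from the pin to the bead, x square to the leaf, out of its red face. A level push on the bead from outside turns the leaf over
- tag_c (a joint): angle of tag c's leaf from upright, rad: +0.70 = leaning towards its bin, away from the robot, green face up; -0.70 = tipped towards the robot, red face up; 0 = upright. Swings freely; once past upright it drops by its own weight (60 g) onto the other batten
- tag_c_hinge (a point): middle of tag c's hinge pin, 34 mm above the bench; which tag stands at which place changes. The pin is parallel to the board's y axis. The leaf is a painted sheet 56 mm wide (along the pin) and 3 mm thick, green on one face and red on the other
- tag_c_edge (a point): middle of the white round bead (8 mm thick, 56 mm long) on the free edge of tag c's leaf, 64 mm from the pin: when leaning it is 83 mm above the bench and 41 mm to one side of the pin, upright 98 mm above the bench. Its axes turn with the leaf: z from the pin to the bead, x square to the leaf, out of its red face. A level push on the bead from outside turns the leaf over
- tag_d (a joint): angle of tag d's leaf from upright, rad: +0.70 = leaning towards its bin, away from the robot, green face up; -0.70 = tipped towards the robot, red face up; 0 = upright. Swings freely; once past upright it drops by its own weight (60 g) onto the other batten
- tag_d_hinge (a point): middle of tag d's hinge pin, 34 mm above the bench; which tag stands at which place changes. The pin is parallel to the board's y axis. The leaf is a painted sheet 56 mm wide (along the pin) and 3 mm thick, green on one face and red on the other
- tag_d_edge (a point): middle of the white round bead (8 mm thick, 56 mm long) on the free edge of tag d's leaf, 64 mm from the pin: when leaning it is 83 mm above the bench and 41 mm to one side of the pin, upright 98 mm above the bench. Its axes turn with the leaf: z from the pin to the bead, x square to the leaf, out of its red face. A level push on the bead from outside turns the leaf over
- bin_full_rosettes: blue bin heaped FULL with carved wooden rosettes; 100 mm wide, 125 mm deep (along its x), 60 mm high, front wall 36 mm, standing on the board; its centre is 172.5 mm behind its tag's pin; origin at the centre of its underside. Loose
- bin_full_knobs: blue bin heaped FULL with turned wooden knobs; 100 mm wide, 125 mm deep (along its x), 60 mm high, front wall 36 mm, standing on the board; its centre is 172.5 mm behind its tag's pin; origin at the centre of its underside. Loose
- bin_low_plugs: blue bin nearly EMPTY: a single dark wooden plug on its floor; 100 mm wide, 125 mm deep (along its x), 60 mm high, front wall 36 mm, standing on the board; its centre is 172.5 mm behind its tag's pin; origin at the centre of its underside. Loose
- bin_low_blocks: blue bin nearly EMPTY: two small wooden corner blocks on its floor; 100 mm wide, 125 mm deep (along its x), 60 mm high, front wall 36 mm, standing on the board; its centre is 172.5 mm behind its tag's pin; origin at the centre of its underside. Loose
- mallet: turned wooden carver's mallet standing on its head, 86 mm across, 235 mm tall; origin under its centre; bystander
- gouge_a: carving gouge lying on the bench in front of the board, 235 mm long, 27 mm thick; origin on the bench below the ferrule where handle and blade meet, x axis towards the blade; bystander
- stone: sharpening stone in its wooden holder, 190 x 75 x 40 mm; origin at the centre of its underside; bystander
- wax_tin: round wax tin with yellow lid, 83 mm across, 44 mm tall; origin at the centre of its underside; bystander
- dust_brush: hand brush, 250 mm long, 38 mm tall, lying on its bristles; origin on the bench below its middle; bystander
- pencil: flat yellow carpenter's pencil, 165 mm long, 7 mm thick, lying on the board between tags and bins; origin on its underside at the middle; bystander
- spare_rosette: loose wooden rosette, 42 mm across, 12 mm thick, lying on the board between tags and bins; origin at the centre of its underside; bystander
Mind the look-alikes: they are no part of the job. What is shaped like the bin_full_knobs but yellow is not meant.

How it is judged:
By the outcome, as a careful person would: the job done as asked, in the order asked, and still so for the second after the job is handed in, with the robot touching nothing.
It also fails if it takes over 45 s, if anything falls off the work surface, if the arm or the gripper's body presses on something with over 40 N, if the wrist force passes 120 N, or if a joint passes its speed limit or range.

## Working session

There is one attempt and no reset: what is moved stays moved. The work goes in short steps, each a Python script; the robot and the scene stay as the last script left them, time stands still between calls to the robot, and variables do not carry over. Pictures are saved under pics/ and viewed, about 8 in all and at most 12, crops included, and the job is handed in when it is done.

```bash
mkdir -p pics
python3 - <<'E'
from rig import r, get_state, vision
import cv2,numpy as np
for n in("top","side"):
    cv2.imwrite(f"pics/{n}0.png",vision.camera(n)[:,:,::-1]); c=vision.calibration(n); print(n,{k:np.round(v,4).tolist() if not isinstance(v,str) else v for k,v in c.items()})
s=get_state();print(s["clock"],s["tcp_pos"],s["tool_rot"],s["finger_gap"],r.grasp_offset)
E
```

```text
top {'mtx': [[557.1961, 0.0, 324.2239], [0.0, 557.1961, 241.2115], [0.0, 0.0, 1.0]], 'camera_from_world': [[-0.0379, -0.9993, 0.0026, 0.0401], [0.9758, -0.0365, 0.2157, -0.5415], [-0.2155, 0.0107, 0.9764, -1.2559], [0.0, 0.0, 0.0, 1.0]]}
side {'mtx': [[541.4477, 0.0, 317.6193], [0.0, 541.4477, 244.496], [0.0, 0.0, 1.0]], 'camera_from_world': [[0.9535, -0.3014, -0.0074, -0.5156], [0.1937, 0.5937, 0.781, -0.2006], [-0.231, -0.7461, 0.6245, -1.4495], [0.0, 0.0, 0.0, 1.0]]}
0.1 [ 0.19554599 -0.48685174  0.22612542] [ 9.81835559e-01  1.89732685e-01 -3.10989525e-05 -6.64818100e-04] 0.09178184523350844 0.0188
```

View pics/top0.png

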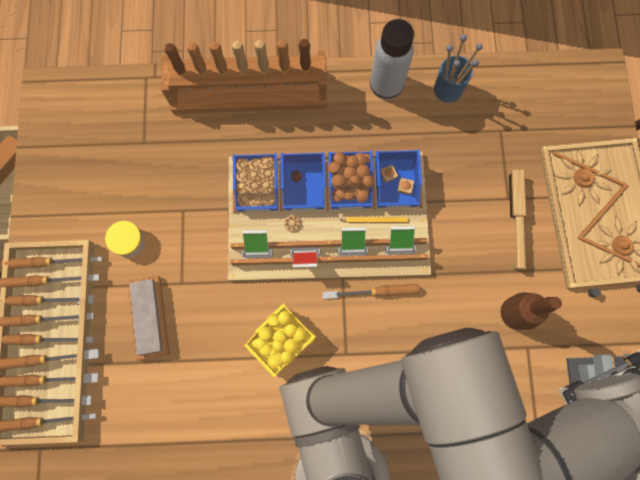

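View pics/side0.png

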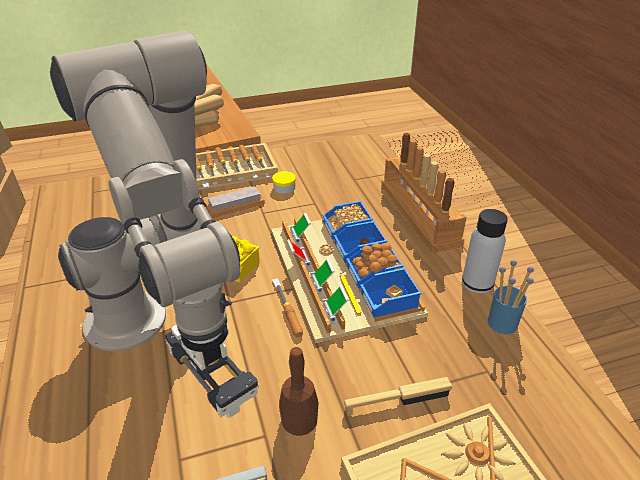

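Top view, left to right:
- Bins: rosettes (256,182), single plug (303,180), knobs (350,177), blocks (399,180).
- Tags: green (256,243), red (305,259), green (353,240), green (401,240).

The yellow bin at (280,340) is the look-alike. The only mismatch is the rightmost tag, which is green in front of the nearly empty blocks bin. I'll check that in a close crop and measure from both views.

```bash
cat > h.py <<'E'
import cv2,numpy as np
from rig import vision
def ray(n,p):
    c=vision.calibration(n);K=np.array(c["mtx"]);T=np.array(c["camera_from_world"])
    d=np.linalg.solve(K,[p[0],p[1],1.]);d=T[:3,:3].T@(d*[1,-1,-1]);return -T[:3,:3].T@T[:3,3],d/np.linalg.norm(d)
def tri(p,q):
    (a,u),(b,v)=ray("top",p),ray("side",q)
    s=np.linalg.lstsq(np.c_[u,-v],b-a,rcond=None)[0];A,B=a+s[0]*u,b+s[1]*v
    return (A+B)/2,np.linalg.norm(A-B)
def plane(n,p,z): a,u=ray(n,p);return a+u*(z-a[2])/u[2]
def blobs(im,col,roi):
    x0,y0,x1,y1=roi;h=cv2.cvtColor(im,cv2.COLOR_RGB2HSV)[y0:y1,x0:x1]
    m=cv2.inRange(h,(50,120,50),(75,255,255)) if col=="g" else cv2.inRange(h,(0,200,120),(4,255,255))|cv2.inRange(h,(175,200,120),(180,255,255))
    k=cv2.connectedComponentsWithStats(m)
    return [(k[3][i]+[x0,y0],k[2][i,4]) for i in range(1,k[0]) if k[2][i,4]>40]
E
python3 - <<'E'
from h import *
t=cv2.imread("pics/top0.png")[:,:,::-1];s=cv2.imread("pics/side0.png")[:,:,::-1]
bt=blobs(t,"g",(225,200,435,285));bs=blobs(s,"g",(270,200,370,340));print(bt,bs);print(blobs(t,"r",(225,200,435,285)),blobs(s,"r",(270,200,370,340)))
bt=sorted(bt,key=lambda b:b[0][0]);bs=sorted(bs,key=lambda b:b[0][1])
if len(bt)==len(bs):
    for a,b in zip(bt,bs): print(np.round(tri(a[0],b[0])[0],4),tri(a[0],b[0])[1])
for p in [(0,0)]: pass
a=cv2.resize(t[145:285,225:440],None,fx=3.6,fy=3.6,interpolation=cv2.INTER_CUBIC)
b=cv2.resize(s[195:345,265:435],None,fx=4,fy=4,interpolation=cv2.INTER_CUBIC)
cv2.imwrite("pics/ct.png",a[:,:,::-1]);cv2.imwrite("pics/cs.png",b[:,:,::-1])
E
```

```text
[(array([401.56460674, 238.57865169]), np.int32(356)), (array([352.82451253, 240.01671309]), np.int32(359)), (array([255.27428571, 242.54571429]), np.int32(350))] [(array([300.31288344, 225.47239264]), np.int32(163)), (array([322.73568282, 272.56828194]), np.int32(227)), (array([335.91176471, 300.65073529]), np.int32(272))]
[] [(array([298.0875, 250.625 ]), np.int32(80))]
[0.5441 0.1824 0.059 ] 0.002719926721620112
[ 0.542  -0.0478  0.0594] 0.0019072108823847854
[ 0.541 -0.163  0.059] 0.0023172374295387507
```

View pics/ct.png

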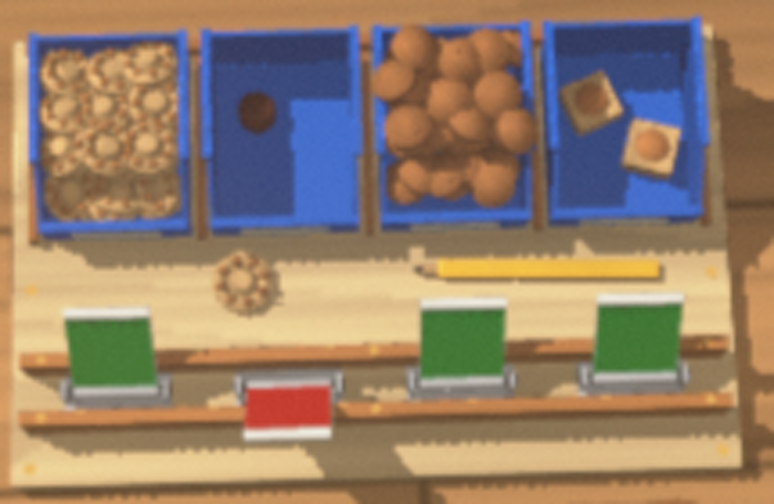

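View pics/cs.png

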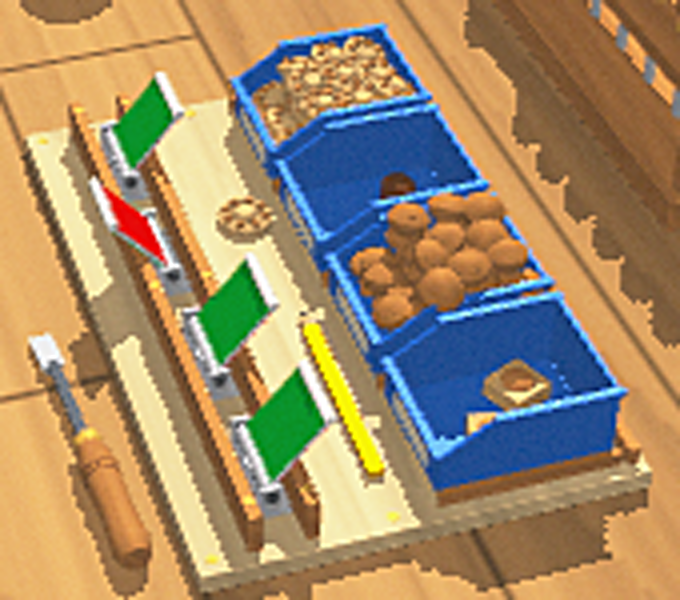

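The crops confirm it: the green tags lean to the bins with their beads on the far side. The tag at crop (638,340) stands in front of the two-blocks bin and is the only wrong one. The leaf points I measured are 115 mm apart and 59 mm high, as they should be. Next I check the bead and the mallet, then push.

Run:
```python
from h import *
from rig import r,get_state,inverse_kinematics
b,e=tri((225+640/3.6,145+298/3.6),(265+316/4,195+393/4));print("bead",b.round(4),e)
h,e2=tri((225+635/3.6,145+378/3.6),(265+252/4,195+464/4));print("hinge approx",h.round(4))
print("mallet",plane("top",(520,313),0.04).round(3),"pencil",plane("top",(376,220),.02).round(3))
print("bin front rim",plane("top",(225+627/3.6,145+215/3.6),.052).round(4))
assert abs(b[2]-.083)<.008 and abs(b[0]-.561)<.008
q=[1,0,0,0]; bx,by=b[0],-.163; x0=bx+.029
s=get_state();p=s["tcp_pos"]
r.grasp()
r.line_to([p[0],p[1],.36],rate=.2)
r.move_to([x0,by,.30],q)
s=get_state();print(s["clock"],s["tcp_pos"],s["joint_pos"],s["finger_gap"])
print("stop",r.line_to([x0,by,.12],rate=.15,max_force=5))
cv2.imwrite("pics/side1.png",vision.camera("side")[190:350,240:440,::-1].repeat(4,0).repeat(4,1)[:600])
print(get_state()["clock"],get_state()["ft_force"])
```

```text
bead [ 0.5622 -0.1643  0.0805] 0.0018145748531162432
hinge approx [ 0.519  -0.1651  0.0297]
mallet [ 0.359 -0.43   0.04 ] pencil [ 0.6  -0.11  0.02]
bin front rim [ 0.6274 -0.1642  0.052 ]
4.225 [ 0.59089738 -0.16393286  0.30006462] [-3.95366686e-01  4.71810174e-01  1.12312994e+00 -3.27706978e-04
  1.54660031e+00  1.17646341e+00] 0.0007169045081226926
stop False
5.625 [-0.0904506  -0.44871743 -0.22505703]
```

View pics/side1.png

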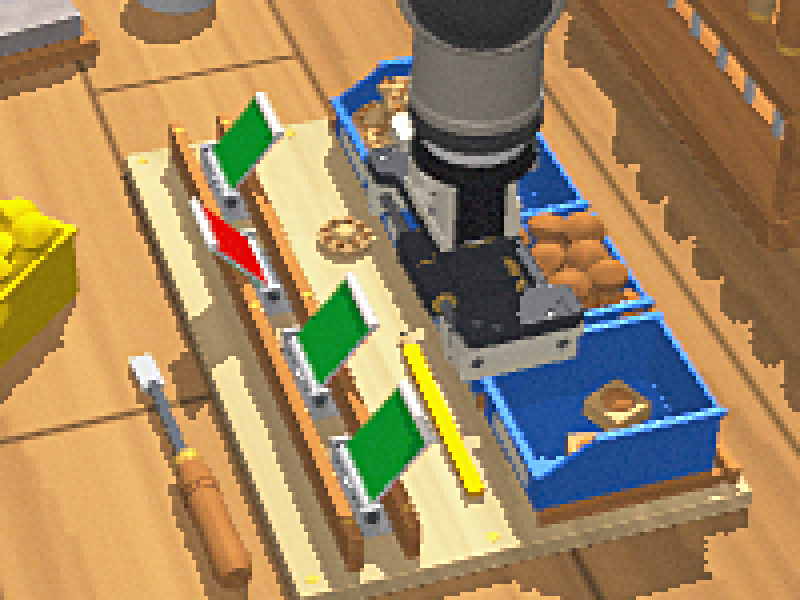

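The closed fingers hang above the gap between the bead and the bin, at 0.591. The bead is at 0.562 and the bin front at 0.627, so there is room. I lower and push level.

Run:
```python
from h import *
from rig import r,get_state
x,y=.5912,-.164
print(r.line_to([x,y,.073],rate=.08,max_force=5))
print(r.line_to([.520,y,.073],rate=.07,max_force=12),get_state()["ft_force"])
r.hold(.2)
print(r.line_to([.524,y,.20],rate=.15)); r.line_to([.524,y,.30],rate=.25)
r.move_to([.36,-.25,.38],[1,0,0,0]); r.hold(.3)
print(get_state()["clock"])
t=vision.camera("top");s=vision.camera("side")
for n,i in(("top1",t),("side2",s)): cv2.imwrite(f"pics/{n}.png",i[:,:,::-1])
```

```text
False
False [-0.22304619 -0.78046099  0.25112472]
False
10.4083
```

View pics/top1.png

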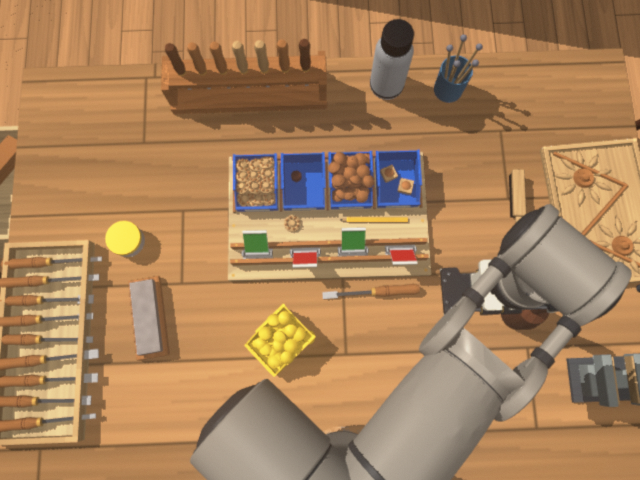

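View pics/side2.png

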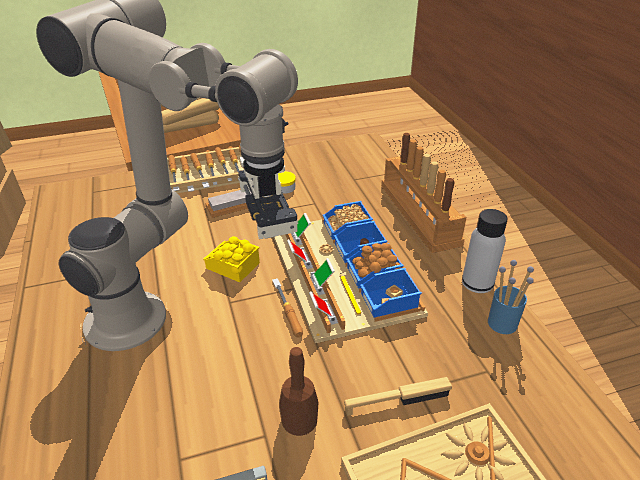

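The tag in front of the blocks bin now shows red: top (403,255), side (321,305). The other tags, the bins, pencil, rosette, gouge and mallet are where they were, and the arm is up and clear of everything.

Run:
```python
from rig import r
r.job_done()
```

```text
the job is handed in; nothing more can be done
```

The stock board is up to date and the job is handed in, at about 10.4 s on the robot's clock. Only one tag was wrong: the rightmost, which showed green in front of the nearly empty blocks bin. I pushed it over towards the robot with the closed fingertips, and the force stop (12 N) never tripped.

- **Tags:** the last pictures from both cameras show green, red, green, red in front of the rosettes, plug, knobs and blocks bins.
- **Everything else:** the bins, pencil, spare rosette, gouge, mallet, stone and wax tin look unmoved. In the last top picture the arm hides the mallet and part of the brush, but both look unmoved in the side picture.
- **Measurements:** the bead measured 80.5 mm high against the stated 83 mm, and the hinge 30 mm against 34 mm. The two camera views agreed to about 2–3 mm. No check failed.

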